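# Thread a ring bead onto a bag handle

## Robot

A 6-joint arm with a two-finger parallel gripper is mounted at the origin on the work surface. World frame = base frame: x ahead of the robot, y to its left, z up, the work surface at z = 0. Lengths are in m, angles in rad, forces in N, time in s.
With the tool pointing down it reaches from about 0.25 to 0.85 m from the base axis. Payload 12.5 kg.
Tool frame: the origin (TCP) lies at the very end of the fingers, on their centre line; the grasp point (between the pads) lies 19 mm behind it; z points along the fingers, y is the line along which they close (so a half turn about z gives the same grasp; the last joint's range is limited). The gripper opens to 93 mm and grips with 3 to 60 N. Pads are 15 mm wide; open, the fingers measure 128 mm over their backs; the gripper's body (75 mm by 188 mm) begins 65 mm behind the grasp point.
Start: joints at [1.147, 0.351, 1.652, -0, 1.139, -0.085], TCP at [0.183, 0.519, 0.219] pointing down, gripper open.
Joint ranges: [-2.75, 2.75], [-0.79, 2.1], [0.01, 2.65], [-1.57, 4.71], [0.07, 3.14], [-2.87, 2.87]. Speed limits (rad/s): [2.22, 2.22, 2.79, 3.14, 3.14, 3.14].

## Interface

Orientations are given as a unit quaternion [w, x, y, z].
In Python, from workcell import read_state, imaging, sign_off gives the robot as it stands. The module is installed in compiled form; this text tells all that it offers.
- The arm moves only by the tool carry_out, never from a script. Its argument "steps" is text: rows parted by semicolons, each of 5 numbers parted by spaces: the closure, from 0 (fully open) to 1 (shut), then the shift along the tool's x, y, z in mm, then the turn about the tool's z in rad. A call has 1 to 12 rows; each row is the pose to reach, as a shift and turn from the pose commanded when the call began, along the tool's axes at that moment; what a row does not reach only later rows make up. A row lasts 1/10 s, in which the tool goes at most 50 mm and 8.59 degrees, less where a joint would pass 70% of its speed; a pose out of reach is approached as far as the arm can. A call with a gripper value outside its range is refused whole. The fingers move at their own pace and stop on an object; "grip_force" is the grip in N (left out, the last holds). Time passes only in rows, so rows that repeat a pose let the fingers close. It gives the time, the measured TCP pose, the force, the opening and the grip force at its end, in the units of the state.
- read_state(): the state, without advancing time (a new reading comes with each control period).
- imaging.grab_frame(name): name is "side" or "top"; returns the picture (420x560x3 uint8, blue, green, red); there is no depth.
- imaging.camera_params(name): a dict with "fov_y" (degrees; the focal length in pixels is half the picture's height over the tangent of half this angle, whatever the lens; pixels are square), "cx", "cy" (the principal point, pixels), "R" (3x3) and "t" (3): a world point X has camera coordinates R X + t. Camera axes: x right, y down, z forward; pixel columns grow to the right and rows downward; lengths in m; the calibration is good to about 2 mm. A picture is of the moment at which its call begins. camera_params takes no time and is no camera call.
- sign_off(): hands the job in; it is judged then, once.
Trained networks look in the newest picture that a camera, given by its name, has taken for a name from the list of things; names that differ only in an ending like _2 or _b are one class to them, and where a whole thing is asked for, a point or a joint stands for the part that bears it (a point fixed in the world has none). Each returns a list of dicts, best first, with "conf" (0 to 1); they miss things now and then, are a little off and sometimes report something else, mostly with a low value. They report only what shows in the picture. A call takes as long as a camera call.
- imaging.search_frame(camera, target): "at" ([x, y, z] in m, in world coordinates, good to about 4 mm: the middle of the surface that is visible of it).
- imaging.masks_of(camera, target): "region" (420x560 bool, what is visible of it).
The state is a dict: "t": time; "qpos": joint angles; "joint_velocities": joint speeds; "joint_torque": joint torques, N m; "ee_pos": TCP position; "eef_rot": TCP orientation; "wrist_force": force on the tool from outside, world axes, zero at the start; "wrist_torque": the same for the moment, N m; "grip_width": finger opening in m; "grip_force": force on a finger pad.
Only numpy, scipy, OpenCV 4.12 (cv2) and the standard library are available. Lean on these libraries where they do the work, as an engineer would, in place of code of your own. Each camera call takes 0.05 s, during which the arm holds its last target. There are 200 camera calls.

## Task

Take the big wooden ring bead from the bead board, thread it onto the free end of the hand-bent bag handle in the vice and slide it round both bends by feel until it presses lightly on the rubber stop; hold it pressed there a moment, then let go and leave it against the stop. Go gently all the way: never force the bead or bend the soft handle, and neither shift the stop nor disturb the other things.

Things in the scene. Friction and masses are not known exactly. Their poses are not given: they have to be found in the camera images.
- bead: The big ring bead: plain wood, a plain thick ring, 38 mm outside diameter, 10 mm thick, round hole 9 mm wide right through, about 20 g. Origin at its centre; x is the axis of the hole. It starts lying in one of the two channels of the bead board, its hole along the channel, its centre 34.5 mm above the table, only its lowest 2.5 mm below the board top. Gripped by its sides it gives about 1 mm per 2 N of side push. Plain wood, no marks.
- board: Grey flocked bead board, 266 x 146 x 18 mm (top face 18 mm above the table), fixed. Origin under its centre, z up, x along its two straight channels, which are 19 mm wide and run at y = +35 mm and y = -35 mm.
- vise: Small grey bench vice on a plywood foot, fixed. Origin on the table under the middle of its jaws, z up. The jaws (70 mm long in x, 67 mm over both in y, tops 135 mm above the table) hold one end of the bag handle. Its screw handle reaches out to y = 94 mm, at heights below 90 mm; nothing of it stands higher than the jaws.
- rod_root (a point): Where the bag handle comes out of the jaws; axes as the vice's. The handle is a 6 mm soft aluminium rod, level, its centre line 125 mm above the table all along. From here: straight along -x for 86-114 mm; bend A, turning 61-79 degrees towards +y at 35 mm centre-line radius; straight 46-74 mm; bend B, like A and the same way round; free leg, straight 56-84 mm, ending at point wire_end.
- wire_end (a point): Tip of the rod's round end (3 mm beyond the straight) on the free leg. x points out of the leg along its centre line (the bead goes on in the -x direction), z up. The handle was bent and clamped by eye: its lengths and angles vary within the spans given and only its two ends are measured. It is soft: 4 to 5 N sideways here, or 8 N at bend B, begins to bend it for good.
- stopper: Black rubber stop ring, 24 mm diameter, 12 mm long, squeezed onto the held leg, its bearing face 35 to 55 mm from the jaws. Origin at the centre of the face that the bead comes to bear on; x points along the leg towards the vice, z up. It stays put by its own grip: a push of 12 N or more shifts it.
- tube_bead: Bystander: slim dark wooden tube bead, 24 mm diameter, 45 mm long, narrow 6 mm hole, lying in the other channel of the board. Origin at its centre, x along it.
- cube_bead: Bystander: wooden cube bead, 22 mm, on the board near its +x end. Origin under its centre.
- pliers: Bystander: pliers with blue grips, lying flat, 140 mm long, 15 mm high. Origin at the pivot; jaws to +x.
- jar: Bystander: glass jar with a metal lid, 56 mm diameter, 65 mm high. Origin under its centre.
- dish: Bystander: white dish, 84 mm diameter, 28 mm high. Origin under its centre.
- keyring: Bystander: brass key ring with a small charm, 55 mm long, lying flat. Origin at the ring's centre.
- spool: Bystander: small white thread spool standing upright, 48 mm diameter, 18 mm high. Origin under its centre.

How it is judged:
On the way, in this order (a step that is already met when the one before it is completed fails the run):
1. the ring bead is threaded on the free leg of the handle (x of bead in the frame of wire_end between -0.075 and -0.008 m and y of bead in the frame of wire_end between -0.006 and 0.006 m and z of bead in the frame of wire_end between -0.006 and 0.006 m), for 0.1 s.
2. the ring bead is pushed to bear on the stop ring (more than 1 N) (contact force between bead and stopper above 1 N), for 0.1 s.
At the end, for the whole second after the job is handed in: The ring bead hangs at rest on the held leg of the handle, released, its face within 4 mm of the stop ring's face, the rod through its hole (centre within 6 mm of the rod's centre line) (x of bead in the frame of stopper between -0.009 and -0.002 m and y of bead in the frame of stopper between -0.006 and 0.006 m and z of bead in the frame of stopper between -0.006 and 0.006 m and linear speed of bead below 0.02 m/s); the robot touches nothing.
It fails at once if the bead is pressed against the handle, stop or vice with more than 12 N (contact force between bead and vise above 12 N).
It fails at once if the handle is bent out of shape: its free end is displaced by more than 3 mm (distance of wire_end from where it was at the start of the episode above 0.003 m).
It fails at once if the stop ring is shifted by more than 4 mm (distance of stopper from where it was at the start of the episode above 0.004 m).
It fails at once if a bystander is moved by more than 30 mm (distance of any of tube_bead, cube_bead, pliers, jar, dish, keyring, spool from where it was at the start of the episode above 0.03 m).
It also fails if it takes over 72 s, if anything falls off the work surface, if the arm or the gripper's body presses on something with over 40 N, if the wrist force passes 120 N, or if a joint passes its speed limit or range.

## Working session

There is one attempt and no reset: what is moved stays moved. The work goes in short steps, Python scripts to look and compute and a tool call to move; the robot and the scene stay as the last step left them, time stands still between calls to the robot, and variables do not carry over. Pictures are saved under pics/ and viewed, at most 10 in all, crops included, and the job is handed in when it is done.

Besides the shell and the picture viewer there is one more tool, called as name(argument=value, ...) on one line, values as JSON. carry_out: Moves the arm, as the interface text tells. Its arguments: {"type":"object","properties":{"steps":{"type":"string"},"grip_force":{"type":"number"}},"required":["steps"]}

```bash
mkdir -p pics; python3 - <<'E'
from workcell import read_state, imaging
import cv2,numpy as np
s=read_state();print({k:np.round(v,3).tolist() for k,v in s.items()})
for c in("top","side"):
    f=imaging.grab_frame(c);cv2.imwrite(f"pics/{c}0.png",f)
    p=imaging.camera_params(c);print(c,p)
    for n in("bead","board","vise","rod_root","wire_end","stopper","tube_bead","cube_bead","pliers","jar","dish","keyring","spool"):
        r=imaging.search_frame(c,n);print(n,[(np.round(d["at"],3).tolist(),round(d["conf"],2)) for d in r[:2]])
E
```

```text
{'t': 0.0, 'qpos': [1.147, 0.351, 1.652, -0.0, 1.139, -0.085], 'joint_velocities': [-0.0, 0.001, 0.0, 0.001, 0.001, -0.001], 'joint_torque': [-0.001, -49.733, -28.526, 0.07, 0.026, -0.0], 'ee_pos': [0.183, 0.518, 0.218], 'eef_rot': [-0.0, 0.169, 0.986, -0.001], 'wrist_force': [-0.194, -0.148, 0.874], 'wrist_torque': [-0.014, 0.012, -0.041], 'grip_force': 0.0, 'grip_width': 0.093}
top {'fov_y': 42.01383055746842, 'cx': 276.93362043086483, 'cy': 217.27221855305885, 'R': array([[-0.0210455 , -0.99970023, -0.01251188],
       [-0.98270425,  0.02298744, -0.18374967],
       [ 0.1839822 ,  0.00842837, -0.98289344]]), 't': array([0.02628476, 0.55581268, 1.41703321])}
bead []
board [([0.552, -0.217, 0.017], 0.56)]
vise [([0.641, 0.266, 0.017], 0.59)]
rod_root [([0.636, 0.262, 0.016], 0.8), ([0.584, 0.129, 0.003], 0.48)]
wire_end []
stopper [([0.659, 0.19, 0.137], 0.5)]
tube_bead [([0.58, -0.186, 0.032], 0.72)]
cube_bead [([0.664, -0.231, 0.038], 0.5)]
pliers [([0.305, -0.347, 0.015], 0.65)]
jar [([0.741, -0.146, 0.064], 0.66)]
dish [([0.47, 0.374, 0.019], 0.71)]
keyring [([0.58, 0.127, 0.005], 0.53)]
spool [([0.366, 0.085, 0.019], 0.6)]
side {'fov_y': 45.87204672037686, 'cx': 274.37846525383577, 'cy': 210.50761153970126, 'R': array([[ 0.90180846, -0.43173789, -0.01854436],
       [-0.3451931 , -0.69389091, -0.6319471 ],
       [ 0.25996774,  0.57629663, -0.77478963]]), 't': array([-0.48091893,  0.24034669,  1.25663237])}
bead []
board [([0.551, -0.228, 0.019], 0.61)]
vise [([0.633, 0.247, 0.044], 0.88)]
rod_root [([0.632, 0.244, 0.046], 0.85)]
wire_end []
stopper [([0.659, 0.186, 0.129], 0.45)]
tube_bead [([0.55, -0.225, 0.019], 0.74), ([0.58, -0.19, 0.034], 0.48)]
cube_bead [([0.666, -0.239, 0.037], 0.67)]
pliers [([0.301, -0.35, 0.009], 0.94)]
jar [([0.742, -0.158, 0.052], 0.85)]
dish [([0.47, 0.38, 0.018], 0.81)]
keyring [([0.585, 0.123, 0.003], 0.53)]
spool [([0.37, 0.077, 0.017], 0.51)]
```

View pics/top0.png

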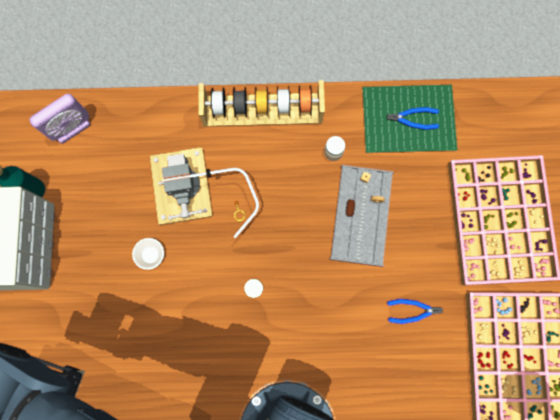

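View pics/side0.png

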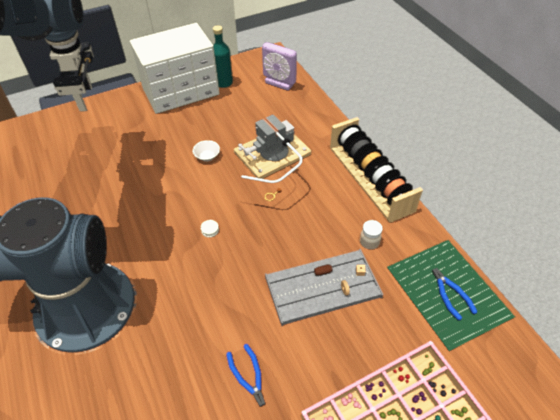

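The top view shows the vice at about (178,180), with the stop at (211,174). The rod runs right to bend A at about (243,172), on to bend B at about (257,205), and back to its tip at (235,237). The bead is at (378,198), and at (346,288) in the side view. Next I'll rectify both views onto the rod plane and the bead plane.

```bash
cat > h.py <<'E'
import numpy as np,cv2
from workcell import read_state, imaging
def P(c):
    p=imaging.camera_params(c);f=210/np.tan(np.radians(p["fov_y"]/2))
    return np.array([[f,0,p["cx"]],[0,f,p["cy"]],[0,0,1]])@np.c_[p["R"],p["t"]]
def proj(c,X):
    q=P(c)@np.r_[X,1];return q[:2]/q[2]
def plane(c,uv,z):
    M=P(c);H=np.c_[M[:,0],M[:,1],M[:,2]*z+M[:,3]]
    q=np.linalg.solve(H,np.r_[uv,1]);return q[:2]/q[2]
def rect(c,img,z,x0,x1,y0,y1,s):  # s px per m; up=+x, left=+y
    M=P(c);H=np.c_[M[:,0],M[:,1],M[:,2]*z+M[:,3]]
    A=np.array([[0,-1/s,x1],[-1/s,0,y1],[0,0,1.]])
    return cv2.warpPerspective(img,H@A,(int((y1-y0)*s),int((x1-x0)*s)),flags=cv2.INTER_CUBIC|cv2.WARP_INVERSE_MAP)
E
python3 - <<'E'
from h import *
t=cv2.imread("pics/top0.png");s=cv2.imread("pics/side0.png")
a=[rect(c,i,.125,.48,.70,.05,.25,2000) for c,i in(("top",t),("side",s))]
cv2.imwrite("pics/rod.png",np.hstack(a))
b=[rect(c,i,z,.44,.70,-.32,-.12,2000) for c,i,z in(("top",t,.018),("side",s,.018))]
cv2.imwrite("pics/brd.png",np.hstack(b))
E
```

```text
(no output)
```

View pics/rod.png

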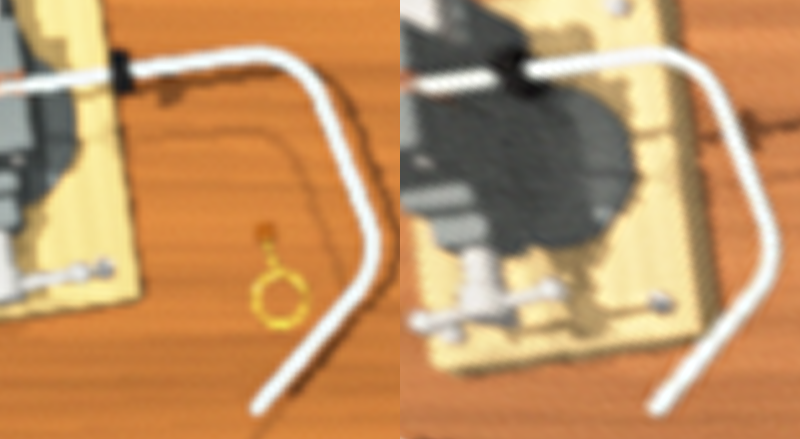

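View pics/brd.png

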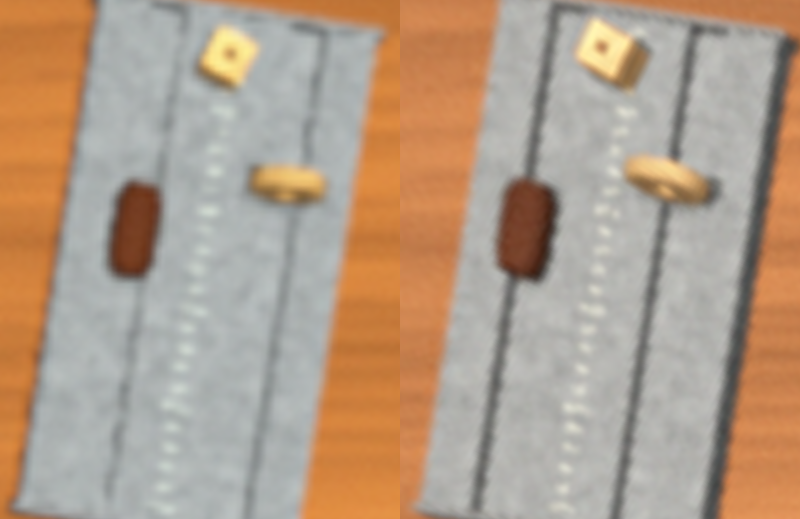

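The rectified rod agrees in both views to about 1 px (0.5 mm). In the top half the stop is at (122,70), bend A at (285,65), bend B at (375,250) and the tip at (257,410). The bead sits in the right channel at (288,184) in the top view and (668,182) in the side view. The board is turned about -9°.

```bash
cat > fit.py <<'E'
from h import *
from scipy.optimize import minimize
segs=dict(held=((150,68),(240,57)),mid=((322,120),(362,205)),free=((270,397),(342,308)))
def tow(p): return np.array([.70-p[1]/2000,.25-p[0]/2000])
if __name__=="__main__":
  r=cv2.imread("pics/rod.png")
  for k,off in(("top",0),("side",400)):
    g=r[:,off:off+400,0].astype(np.float32);L={}
    for n,(a,b) in segs.items():
        a,b=np.array(a,float),np.array(b,float);
        for it in range(3):
            d=(b-a)/np.linalg.norm(b-a);nn=np.array([-d[1],d[0]]);pts=[]
            for u in np.linspace(0,1,40):
                o=np.arange(-13,13.1,.5);q=(a+u*(b-a))+o[:,None]*nn
                v=cv2.remap(g,q[:,0].astype(np.float32)[None],q[:,1].astype(np.float32)[None],cv2.INTER_LINEAR)[0]
                w=np.clip(v-(v.min()+v.max())/2,0,None);pts.append(a+u*(b-a)+nn*(w@o)/w.sum())
            pts=np.array(pts);vx,vy,x0,y0=cv2.fitLine(pts.astype(np.float32),cv2.DIST_HUBER,0,.01,.01).ravel()
            v=np.array([vx,vy]);c=np.array([x0,y0]);a=c+v*((a-c)@v);b=c+v*((b-c)@v)
        L[n]=(tow(a),tow(b));rms=np.std((pts-c)@np.array([-vy,vx]))
        dd=tow(b)-tow(a);print(k,n,np.round(tow(a),4),np.round(tow(b),4),"heading",round(np.degrees(np.arctan2(dd[1],dd[0])),2),"rms px",round(rms,2))
    # tip: half level along free leg
    a,b=[np.array([(.25-p[1])*2000,(.70-p[0])*2000]) for p in L["free"]];d=(a-b)/np.linalg.norm(a-b)
    o=np.arange(-20,40,.5);q=(a+o[:,None]*d).astype(np.float32)
    v=cv2.remap(g,q[:,0][None],q[:,1][None],cv2.INTER_LINEAR)[0];i=np.argmax(v<(v.max()+v[-10:].mean())/2);print("tip",np.round(tow(a+o[i]*d),4))
    # stop centre along held leg: dark
    a,b=[np.array([(.25-p[1])*2000,(.70-p[0])*2000]) for p in L["held"]];d=(a-b)/np.linalg.norm(a-b)
    o=np.arange(-20,80,.5);q=(a+o[:,None]*d).astype(np.float32)
    v=cv2.remap(g,q[:,0][None],q[:,1][None],cv2.INTER_LINEAR)[0];i=np.argmax(v<110);print("stop face",np.round(tow(a+o[i]*d),4))
  # bead
  th=np.linspace(0,2*np.pi,60);obs={}
  for c in("top","side"):
    im=cv2.imread(f"pics/{c}0.png");hsv=cv2.cvtColor(im,cv2.COLOR_BGR2HSV)
    u=proj(c,[.603,-.263,.0345]).astype(int);m=np.zeros(im.shape[:2],np.float32);sl=np.s_[u[1]-14:u[1]+15,u[0]-14:u[0]+15]
    m[sl]=np.clip((hsv[sl][...,1].astype(float)-40)/70,0,1);obs[c]=m;print(c,u,m.sum())
  def cost(p):
    x,y,yaw=p[0],p[1],p[2];e=0
    ax=np.array([np.cos(yaw),np.sin(yaw),0]);sd=np.array([-ax[1],ax[0],0])
    X=[np.array([x,y,.0345])+s*ax+.019*(np.cos(t)*sd+np.sin(t)*np.array([0,0,1])) for s in(-.005,.005) for t in th]
    for c in obs:
      h=cv2.convexHull(np.array([proj(c,q) for q in X],np.float32))
      big=np.zeros((420*1,560),np.uint8);S=8;u=proj(c,[.603,-.263,.0345]).astype(int)-14
      big=np.zeros((29*S,29*S),np.uint8);cv2.fillPoly(big,[np.round(((h[:,0]-u+.5)*S-.5)).astype(np.int32)],255)
      sm=cv2.GaussianBlur(cv2.resize(big,(29,29),interpolation=cv2.INTER_AREA)/255.,(3,3),.6)
      e+=((sm-obs[c][u[1]:u[1]+29,u[0]:u[0]+29])**2).sum()
    return e
  best=min((minimize(cost,[x,y,np.radians(-9.2)],method="Nelder-Mead",options=dict(initial_simplex=[[x,y,-.16],[x+.004,y,-.16],[x,y+.004,-.16],[x,y,-.05]])) for x in(.600,.606) for y in(-.267,-.261)),key=lambda r:r.fun)
  print("bead",np.round(best.x,4),best.fun)
E
python3 fit.py
```

```text
top held [0.6663 0.175 ] [0.6725 0.1301] heading -82.11 rms px 0.28
top mid [0.6411 0.086 ] [0.5974 0.0694] heading -159.15 rms px 0.31
top free [0.5027 0.1163] [0.5461 0.0792] heading -40.53 rms px 0.19
tip [0.4937 0.124 ]
stop face [0.6648 0.1862]
side held [0.6664 0.1751] [0.6727 0.1302] heading -82.0 rms px 0.1
side mid [0.6407 0.0871] [0.5971 0.0702] heading -158.82 rms px 0.23
side free [0.5028 0.1165] [0.5463 0.0793] heading -40.55 rms px 0.21
tip [0.4937 0.1243]
stop face [0.6645 0.1884]
top [378 199] 170.91428
side [345 288] 97.442856Traceback (most recent call last):
  File "fit.py", line 46, in <module>
    best=min((minimize(cost,[x,y,np.radians(-9.2)],method="Nelder-Mead",options=dict(initial_simplex=[[x,y,-.16],[x+.004,y,-.16],[x,y+.004,-.16],[x,y,-.05]])) for x in(.600,.606) for y in(-.267,-.261)),key=lambda r:r.fun)
  File "fit.py", line 46, in <genexpr>
    best=min((minimize(cost,[x,y,np.radians(-9.2)],method="Nelder-Mead",options=dict(initial_simplex=[[x,y,-.16],[x+.004,y,-.16],[x,y+.004,-.16],[x,y,-.05]])) for x in(.600,.606) for y in(-.267,-.261)),key=lambda r:r.fun)
              ~~~~~~~~^^^^^^^^^^^^^^^^^^^^^^^^^^^^^^^^^^^^^^^^^^^^^^^^^^^^^^^^^^^^^^^^^^^^^^^^^^^^^^^^^^^^^^^^^^^^^^^^^^^^^^^^^^^^^^^^^^^^^^^^^^^^^^^^^^^^^^^^
    res = _minimize_neldermead(fun, x0, args, callback, bounds=bounds,
                               **options)
    fxr = func(xr)
    fx = function(np.copy(x), *(wrapper_args + args))
  File "fit.py", line 40, in cost
    h=cv2.convexHull(np.array([proj(c,q) for q in X],np.float32))
                               ~~~~^^^^^
  File "h.py", line 7, in proj
    q=P(c)@np.r_[X,1];return q[:2]/q[2]
      ~^^^
  File "h.py", line 4, in P
    p=imaging.camera_params(c);f=210/np.tan(np.radians(p["fov_y"]/2))
ValueError: time passes only in moves, steps and waits
```

```bash
sed -i 's/^def P(c)/import functools\n@functools.lru_cache\ndef P(c)/' h.py; python3 fit.py | tail -3; python3 -c "
from h import *;s=read_state();print(s['t'],s['wrist_force'],s['ee_pos'],s['eef_rot'])"
```

```text
top [378 199] 170.91428
side [345 288] 97.442856
bead [ 0.6039 -0.261  -0.2094] 108.78167116671725
1.4 [-0.23761133  0.22279462 -0.90862452] [0.18276108 0.51871458 0.21862029] [ 3.43132195e-06  1.68590375e-01  9.85686200e-01 -2.49731940e-05]
```

```bash
python3 - <<'E'
s=open("fit.py").read()
s=s.replace("obs[c]=m;","lab=cv2.connectedComponents((m>.25).astype(np.uint8),connectivity=4)[1];k=cv2.dilate((lab==np.bincount(lab[u[1]-2:u[1]+3,u[0]-2:u[0]+3][lab[u[1]-2:u[1]+3,u[0]-2:u[0]+3]>0]).argmax()).astype(np.uint8),np.ones((3,3)));m=m*k;obs[c]=m;print((m[u[1]-8:u[1]+9,u[0]-13:u[0]+14]*9).astype(int));")
open("fit.py","w").write(s)
E
python3 fit.py | tail -38
```

```text
stop face [0.6645 0.1884]
[[0 0 0 0 0 0 0 0 0 0 0 0 0 0 0 0 0 0 0 0 0 0 0 0 0 0 0]
 [0 0 0 0 0 0 0 0 0 0 0 0 0 0 0 0 0 0 0 0 0 0 0 0 0 0 0]
 [0 0 0 0 0 0 0 0 0 0 0 0 0 0 0 0 0 0 0 0 0 0 0 0 0 0 0]
 [0 0 0 0 0 0 0 0 0 0 0 0 0 0 0 0 0 0 0 0 0 0 0 0 0 0 0]
 [0 0 0 0 0 0 0 0 0 0 0 0 0 0 0 0 0 0 0 0 0 0 0 0 0 0 0]
 [0 0 0 0 0 0 0 5 6 7 8 8 8 7 6 6 3 1 0 0 0 0 0 0 0 0 0]
 [0 0 0 0 0 0 7 9 9 9 9 9 9 9 9 9 9 8 5 0 0 0 0 0 0 0 0]
 [0 0 0 0 0 0 9 9 9 9 9 9 9 9 9 9 9 9 9 4 0 0 0 0 0 0 0]
 [0 0 0 0 0 0 9 9 9 9 9 9 9 9 9 9 9 9 9 5 0 0 0 0 0 0 0]
 [0 0 0 0 0 0 3 9 9 9 9 9 9 9 9 9 9 9 9 4 0 0 0 0 0 0 0]
 [0 0 0 0 0 0 0 0 4 7 9 9 9 9 9 9 9 9 6 0 0 0 0 0 0 0 0]
 [0 0 0 0 0 0 0 0 0 0 0 2 3 3 4 3 1 0 0 0 0 0 0 0 0 0 0]
 [0 0 0 0 0 0 0 0 0 0 0 0 0 0 0 0 0 0 0 0 0 0 0 0 0 0 0]
 [0 0 0 0 0 0 0 0 0 0 0 0 0 0 0 0 0 0 0 0 0 0 0 0 0 0 0]
 [0 0 0 0 0 0 0 0 0 0 0 0 0 0 0 0 0 0 0 0 0 0 0 0 0 0 0]
 [0 0 0 0 0 0 0 0 0 0 0 0 0 0 0 0 0 0 0 0 0 0 0 0 0 0 0]
 [0 0 0 0 0 0 0 0 0 0 0 0 0 0 0 0 0 0 0 0 0 0 0 0 0 0 0]]
top [378 199] 72.7
[[0 0 0 0 0 0 0 0 0 0 2 5 6 3 0 0 0 0 0 0 0 0 0 0 0 0 0]
 [0 0 0 0 0 0 0 0 0 3 9 9 9 
[... 258 characters left out ...]
[0 0 0 0 0 0 0 0 0 5 9 9 9 9 8 7 7 1 0 0 0 0 0 0 0 0 0]
 [0 0 0 0 0 0 0 0 0 3 9 9 9 9 9 8 8 5 0 0 0 0 0 0 0 0 0]
 [0 0 0 0 0 0 0 0 0 2 9 9 9 9 8 8 7 3 0 0 0 0 0 0 0 0 0]
 [0 0 0 0 0 0 0 0 0 1 9 9 9 9 9 8 8 3 0 0 0 0 0 0 0 0 0]
 [0 0 0 0 0 0 0 0 0 0 4 9 9 9 9 9 9 4 0 0 0 0 0 0 0 0 0]
 [0 0 0 0 0 0 0 0 0 0 0 8 9 9 9 9 9 5 0 0 0 0 0 0 0 0 0]
 [0 0 0 0 0 0 0 0 0 0 0 4 9 9 9 9 9 4 0 0 0 0 0 0 0 0 0]
 [0 0 0 0 0 0 0 0 0 0 0 1 8 9 9 9 9 3 0 0 0 0 0 0 0 0 0]
 [0 0 0 0 0 0 0 0 0 0 0 0 2 8 9 9 6 0 0 0 0 0 0 0 0 0 0]
 [0 0 0 0 0 0 0 0 0 0 0 0 0 1 4 3 0 0 0 0 0 0 0 0 0 0 0]
 [0 0 0 0 0 0 0 0 0 0 0 0 0 0 0 0 0 0 0 0 0 0 0 0 0 0 0]]
side [345 288] 91.97143
bead [ 0.6039 -0.261  -0.2094] 10.979630260375515
```

```bash
cat >> h.py <<'E'
def head(s=None):
    w,x,y,z=(s or read_state())["eef_rot"];return np.degrees(np.arctan2(2*(x*y+w*z),1-2*(y*y+z*z)))
def rel(X,Y,Z,h,frm=None):
    """shift in mm along tool axes and turn (rad about tool z) from frm=(x,y,z,h) (default measured)"""
    if frm is None: s=read_state();frm=(*s["ee_pos"],head(s))
    x,y,z,h0=frm;c,n=np.cos(np.radians(h0)),np.sin(np.radians(h0));dx,dy=X-x,Y-y
    t=-np.radians(h-h0)
    return np.round([1e3*(c*dx+n*dy),1e3*(n*dx-c*dy),1e3*(z-Z),t],3).tolist()
E
python3 -c "
from h import *
print(head(),rel(.6039,-.261,.20,-9.2))"
```

```text
160.58825877366567 [-656.341, -595.424, 18.62, 2.963]
```

carry_out(steps="0.35 -656 -595 18 2.963;0.35 -656 -595 18 2.963;0.35 -656 -595 18 2.963;0.35 -656 -595 18 2.963;0.35 -656 -595 18 2.963;0.35 -656 -595 18 2.963;0.35 -656 -595 18 2.963;0.35 -656 -595 18 2.963;0.35 -656 -595 18 2.963;0.35 -656 -595 18 2.963;0.35 -656 -595 18 2.963;0.35 -656 -595 18 2.963", grip_force=8)

```text
t: 2.6
ee_pos: [0.4686, -0.0112, 0.2066]
eef_rot: [0.0, 0.878, 0.478, 0.0]
wrist_force: [1.0, 0.7, 0.8]
grip_width: 0.0604
grip_force: 0.0
```

```bash
python3 -c "
from h import *
s=read_state();print(s['t'],s['ee_pos'],head(),s['qpos'],s['wrist_force'],s['grip_width'],rel(.6039,-.261,.20,-9.2))"
```

```text
2.6 [ 0.46857509 -0.01121223  0.20663269] 57.082461504865776 [-1.23332336e-01  2.16774890e-01  1.86723018e+00  7.03145890e-05
  1.05697841e+00  4.51152634e-01] [0.98050938 0.74215016 0.79825549] 0.06040362179513039 [-136.145, 249.342, 6.633, 1.157]
```

carry_out(steps="0.35 -136 249 6 1.157;0.35 -136 249 6 1.157;0.35 -136 249 6 1.157;0.35 -136 249 6 1.157;0.35 -136 249 6 1.157;0.35 -136 249 6 1.157;0.35 -136 249 6 1.157;0.35 -136 249 6 1.157;0.35 -136 249 6 1.157;0.35 -136 249 6 1.157;0.35 -136 249 6 1.157")

```text
t: 3.7
ee_pos: [0.6047, -0.2574, 0.2006]
eef_rot: [0.0, 0.997, -0.076, 0.0]
wrist_force: [0.9, -1.0, -1.1]
grip_width: 0.0606
grip_force: 0.0
```

```bash
python3 -c "
from h import *
s=read_state();print(s['t'],s['ee_pos'],head(),s['joint_velocities'],s['wrist_force'],s['grip_width'],rel(.6039,-.261,.022,-9.2))"
```

```text
3.7 [ 0.60465415 -0.25743645  0.20056948] -8.675301525172108 [-2.03761255e-03 -2.17155575e-03  4.80320910e-04 -7.83155739e-05
 -6.80344679e-04  1.12322727e-02] [ 0.91041543 -1.01328524 -1.05047183] 0.060646080771765705 [-0.208, 3.637, 178.569, 0.009]
```

carry_out(steps="0.35 0 4 50 0.009;0.35 0 4 100 0.009;0.35 0 4 140 0.009;0.35 0 4 165 0.009;0.35 0 4 178 0.009;0.35 0 4 178 0.009;0.35 0 4 178 0.009;0.7 0 4 178 0.009;0.7 0 4 178 0.009;0.7 0 4 178 0.009;0.7 0 4 178 0.009;0.7 0 4 178 0.009", grip_force=15)

```text
t: 4.9
ee_pos: [0.6044, -0.2615, 0.023]
eef_rot: [0.0, 0.997, -0.081, 0.0]
wrist_force: [0.2, 2.1, 3.6]
grip_width: 0.0379
grip_force: 15.0
```

```bash
python3 -c "
from h import *
s=read_state();print(s['t'],s['ee_pos'],head(),s['wrist_force'],s['grip_width'],s['grip_force'])"
```

```text
4.9 [ 0.60437883 -0.2615097   0.02299321] -9.34829600346757 [0.16497945 2.14402329 3.55039577] 0.037850052148269676 15.000447034835815
```

carry_out(steps="0.7 0 0 -30 0;0.7 0 0 -80 0;0.7 0 0 -130 0;0.7 0 0 -175 0;0.7 0 0 -175 0")

```text
t: 5.4
ee_pos: [0.6064, -0.2629, 0.2044]
eef_rot: [0.002, 0.997, -0.081, 0.005]
wrist_force: [-0.3, -1.1, -0.5]
grip_width: 0.0377
grip_force: 15.0
```

```bash
python3 -c "
from h import *
s=read_state();print(s['t'],s['ee_pos'],head(),s['wrist_force'],s['grip_width'],rel(.4747,.1404,.2,-40.5))"
```

```text
5.4 [ 0.60635164 -0.2629184   0.20440937] -9.348501374515811 [-0.30156634 -1.13719432 -0.46791826] 0.03772554365594453 [-195.418, -376.576, 4.409, 0.544]
```

carry_out(steps="0.7 -194 -376 -2 0.544;0.7 -194 -376 -2 0.544;0.7 -194 -376 -2 0.544;0.7 -194 -376 -2 0.544;0.7 -194 -376 -2 0.544;0.7 -194 -376 -2 0.544;0.7 -194 -376 -2 0.544;0.7 -194 -376 -2 0.544;0.7 -194 -376 -2 0.544;0.7 -194 -376 -2 0.544;0.7 -194 -376 -2 0.544;0.7 -194 -376 -2 0.544")

```text
t: 6.6
ee_pos: [0.474, 0.1399, 0.1991]
eef_rot: [0.0, 0.938, -0.347, -0.0]
wrist_force: [0.6, -0.1, -0.6]
grip_width: 0.0377
grip_force: 15.0
```

```bash
python3 -c "
from h import *
s=read_state();print(s['t'],s['ee_pos'],head(),s['joint_velocities'],s['wrist_force'],s['grip_width'],rel(.4747,.1404,.1135,-40.5))"
```

```text
6.6 [0.47399613 0.13993979 0.19914217] -40.577771855907166 [-0.00848733 -0.00146075 -0.00355254  0.00089912  0.00117213  0.00302253] [ 0.55484344 -0.13090561 -0.61155911] 0.037748423741338535 [0.235, -0.807, 85.642, -0.001]
```

carry_out(steps="0.7 0 -1 40 0;0.7 0 -1 70 0;0.7 0 -1 85.5 0;0.7 0 -1 85.5 0;0.7 0 -1 85.5 0;0.7 0 -1 85.5 0")

```text
t: 7.2
ee_pos: [0.4751, 0.1414, 0.115]
eef_rot: [-0.0, 0.938, -0.347, 0.001]
wrist_force: [-0.3, -0.7, -0.2]
grip_width: 0.038
grip_force: 15.0
```

```bash
python3 - <<'E'
from h import *
s=read_state();print(s['t'],s['ee_pos'],head(),s['wrist_force'],s['grip_width'])
o=[]
for c in("top","side"):
    f=imaging.grab_frame(c);cv2.imwrite(f"pics/{c}1.png",f);o.append(rect(c,f,.125,.42,.57,.07,.21,2800))
    for n in("bead","wire_end"):print(c,n,[(np.round(d["at"],4),round(d["conf"],2)) for d in imaging.search_frame(c,n)[:2]])
cv2.imwrite("pics/st.png",np.hstack(o))
E
```

```text
7.2 [0.47514807 0.14137838 0.11498066] -40.56027356677085 [-0.29713271 -0.68018575 -0.18549855] 0.03801480625473946
top bead []
top wire_end []
side bead []
side wire_end []
```

View pics/st.png

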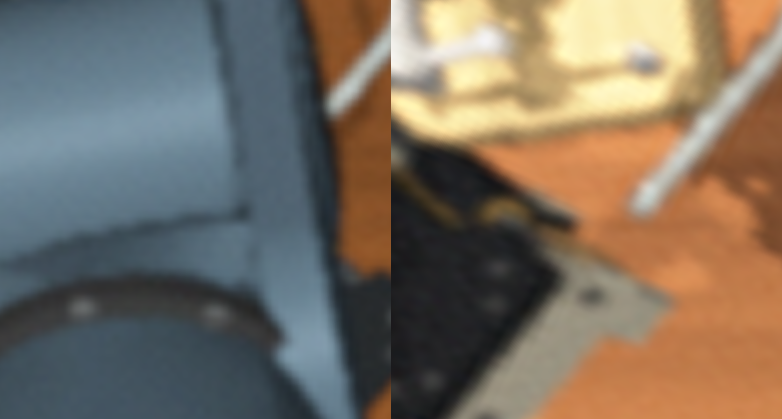

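The side view shows the tip at rectified (640,205), with the gripper to its left. The fingers hide the bead except for a sliver at (500,210), so I'll thread by feel. The next move goes to about 2 mm short of the tip.

```bash
cat >> h.py <<'E'
HZ=.0115
def feel(n=4):
    F=[];T=[]
    for i in range(n):
        imaging.grab_frame("side");s=read_state();F.append(s["wrist_force"]);T.append(s["wrist_torque"])
    F=np.mean(F,0);h=np.radians(head(s));c,n_=np.cos(h),np.sin(h)
    print("t",round(s["t"],2),"pos",np.round(s["ee_pos"],4),"h",round(head(s),2),"F tool xyz",np.round([c*F[0]+n_*F[1],n_*F[0]-c*F[1],-F[2]],2),"T",np.round(np.mean(T,0),3),"grip",np.round([s["grip_width"],s["grip_force"]],4))
    return s
E
python3 - <<'E'
from h import *
feel(8)
d=np.array([.760,-.650]);tip=np.array([.4937,.1242])
# lateral projected onto line
p=np.array([.50275,.1164])+d*(-.012)
q=p-d*.0075
print(p,rel(*q,.1135,-40.54))
E
```

```text
t 7.9 pos [0.4743 0.1417 0.1139] h -40.52 F tool xyz [ 0.24 -0.12  0.14] T [ 0.059  0.156 -0.022] grip [ 0.0376 14.9997]
[0.49363 0.1242 ] [18.535, 0.756, 0.435, 0.0]
```

```bash
python3 - <<'E'
s=open("h.py").read()
s=s.replace("F=[];T=[]","F=[];T=[];Q=[]").replace('T.append(s["wrist_torque"])','T.append(s["wrist_torque"]);Q.append(np.r_[s["ee_pos"],head(s)])').replace('np.round(s["ee_pos"],4),"h",round(head(s),2)','np.round(np.mean(Q,0),4)').replace("    return s\n","    return np.mean(Q,0)\n")
open("h.py","w").write(s)
E
python3 - <<'E'
from h import *
q0=feel(8)
d=np.array([.760,-.650]);p=np.array([.50275,.1164])-d*.012
print(rel(*(p-d*.0075),.1135,-40.54,q0))
E
```

```text
t 8.3 pos [  0.4743   0.1417   0.1139 -40.5192] F tool xyz [-0.16 -0.04  0.12] T [ 0.057  0.143 -0.016] grip [ 0.0377 15.0001]
[18.526, 0.764, 0.43, 0.0]
```

carry_out(steps="0.7 5 0.8 0.4 0;0.7 10 0.8 0.4 0;0.7 15 0.8 0.4 0;0.7 18.5 0.8 0.4 0;0.7 18.5 0.8 0.4 0;0.7 18.5 0.8 0.4 0;0.7 18.5 0.8 0.4 0")

```text
t: 9.0
ee_pos: [0.4878, 0.1291, 0.1135]
eef_rot: [0.0, 0.938, -0.346, -0.0]
wrist_force: [0.4, 0.4, -0.2]
grip_width: 0.0378
grip_force: 15.0
```

```bash
python3 - <<'E'
from h import *
q0=feel(6)
d=np.array([.760,-.650]);p=np.array([.50275,.1164])-d*.012
print(rel(*(p-d*.0075),.1135,-40.54,q0))
E
```

```text
t 9.3 pos [  0.4878   0.1291   0.1136 -40.5115] F tool xyz [-0.03  0.23  0.06] T [ 0.071  0.151 -0.003] grip [ 0.0376 15.0001]
[0.131, -0.021, 0.06, 0.0]
```

carry_out(steps="0.7 1.5 0 0 0;0.7 3 0 0 0;0.7 4.5 0 0 0;0.7 5 0 0 0;0.7 5 0 0 0;0.7 5 0 0 0")

```text
t: 9.9
ee_pos: [0.4917, 0.1258, 0.1136]
eef_rot: [-0.0, 0.938, -0.346, 0.0]
wrist_force: [0.3, 0.1, 0.4]
grip_width: 0.0377
grip_force: 15.0
```

```bash
python3 -c "
from h import *
feel(5)"
```

```text
t 10.15 pos [  0.4917   0.1258   0.1135 -40.5184] F tool xyz [-0.22 -0.16  0.24] T [ 0.06   0.134 -0.001] grip [ 0.0373 14.9999]
```

carry_out(steps="0.7 1 0 0 0;0.7 2 0 0 0;0.7 3 0 0 0;0.7 3 0 0 0;0.7 3 0 0 0")

```text
t: 10.65
ee_pos: [0.494, 0.1238, 0.1135]
eef_rot: [-0.0, 0.938, -0.346, -0.0]
wrist_force: [1.4, -0.4, -1.2]
grip_width: 0.0378
grip_force: 15.0
```

```bash
python3 -c "
from h import *
feel(5)"
```

```text
t 10.9 pos [  0.4939   0.1239   0.1135 -40.5199] F tool xyz [-0.15  0.31 -0.17] T [ 0.049  0.149 -0.   ] grip [ 0.0378 14.9999]
```

```bash
cat > path.py <<'E'
from h import *
def X(p,a,q,b):
    u=np.array([np.cos(a),np.sin(a)]);v=np.array([np.cos(b),np.sin(b)]);k=np.linalg.solve(np.c_[u,-v],q-p)[0];return p+k*u
r=np.radians
A=(np.array([.50275,.1164]),r(-40.54));B=(np.array([.5973,.0698]),r(21.0));C=(np.array([.66635,.17505]),r(97.95))
tip=np.array([.4937,.1242]);stop=np.array([.6647,.1870]);R=.035
I1=X(A[0],A[1],B[0],B[1]);I2=X(B[0],B[1],C[0],C[1])
t1=R*np.tan((B[1]-A[1])/2);t2=R*np.tan((C[1]-B[1])/2)
S=[np.linalg.norm(I1-tip)-t1];S+= [S[0]+R*(B[1]-A[1])];S+=[S[1]+np.linalg.norm(I2-I1)-t1-t2];S+=[S[2]+R*(C[1]-B[1])];S+=[S[3]+np.linalg.norm(stop-I2)-t2]
def pose(s):
    dv=lambda a:np.array([np.cos(a),np.sin(a)])
    if s<S[0]:return I1+dv(A[1])*(s-S[0]-t1),A[1]
    if s<S[1]:
        a=A[1]+(s-S[0])/R;c=I1-dv(A[1])*t1+R*np.array([-np.sin(A[1]),np.cos(A[1])]);return c+R*np.array([np.sin(a),-np.cos(a)]),a
    if s<S[2]:return I1+dv(B[1])*(t1+s-S[1]),B[1]
    if s<S[3]:
        a=B[1]+(s-S[2])/R;c=I2-dv(B[1])*t2+R*np.array([-np.sin(B[1]),np.cos(B[1])]);return c+R*np.array([np.sin(a),-np.cos(a)]),a
    return I2+dv(C[1])*(t2+s-S[3]),C[1]
def rows(frm,ss,Z=.1135):
    for s in ss:
        p,a=pose(s/1e3);v=rel(*p,Z,np.degrees(a),frm);print(f"{s:.0f}: {v[0]:.1f} {v[1]:.1f} {v[2]:.1f} {v[3]:.2f}")
def where(q):
    g=np.arange(-.03,S[4],.0002);D=[np.linalg.norm(pose(s)[0]-q[:2]) for s in g];i=np.argmin(D);p,a=pose(g[i])
    e=q[:2]-p;print("s mm",round(g[i]*1e3,1),"left err mm",round(1e3*(-np.sin(a)*e[0]+np.cos(a)*e[1]),2),"head err",round(q[3]-np.degrees(a),2))
if __name__=="__main__": print("S",np.round(np.array(S)*1e3,1))
E
python3 -c "
from path import *
import path
print(np.round(np.array(S)*1e3,1))
q=feel(4);where(q);rows(q,[3,6,9,12,15])"
```

```text
[ 79.1 116.7 182.8 229.8 289.6]
t 11.1 pos [  0.494    0.1239   0.1135 -40.5189] F tool xyz [-0.04 -0.22  0.61] T [ 0.072  0.141 -0.003] grip [ 0.0377 14.9999]
s mm 0.4 left err mm -0.03 head err 0.02
3: 2.6 -0.0 0.0 0.00
6: 5.6 -0.0 0.0 0.00
9: 8.6 -0.0 0.0 0.00
12: 11.6 -0.0 0.0 0.00
15: 14.6 -0.0 0.0 0.00
```

carry_out(steps="0.7 2 0 0 0;0.7 4 0 0 0;0.7 6 0 0 0;0.7 8 0 0 0;0.7 10 0 0 0;0.7 12 0 0 0;0.7 14.5 0 0 0;0.7 14.5 0 0 0;0.7 14.5 0 0 0")

```text
t: 12.0
ee_pos: [0.505, 0.1144, 0.1135]
eef_rot: [0.0, 0.938, -0.346, -0.0]
wrist_force: [-0.2, -0.5, 0.1]
grip_width: 0.0377
grip_force: 15.0
```

```bash
python3 - <<'E'
from path import *
q=feel(6);where(q);rows(q,range(18,52,3))
f=imaging.grab_frame("side");o=rect("side",f,.125,.44,.60,.05,.21,3600)
g=imaging.grab_frame("top");cv2.imwrite("pics/in.png",np.hstack([o]))
E
```

```text
t 12.3 pos [  0.5049   0.1145   0.1135 -40.5173] F tool xyz [-0.07  0.03  0.44] T [ 0.035  0.137 -0.014] grip [ 0.0375 15.    ]
s mm 14.8 left err mm -0.04 head err 0.02
18: 3.1 -0.0 0.0 0.00
21: 6.1 -0.0 0.0 0.00
24: 9.1 -0.0 0.0 0.00
27: 12.1 -0.0 0.0 0.00
30: 15.1 -0.0 0.0 0.00
33: 18.1 -0.0 0.0 0.00
36: 21.1 -0.0 0.0 0.00
39: 24.1 -0.0 0.0 0.00
42: 27.1 -0.0 0.0 0.00
45: 30.1 -0.0 0.0 0.00
48: 33.1 -0.0 0.0 0.00
51: 36.1 -0.0 0.0 0.00
```

View pics/in.png

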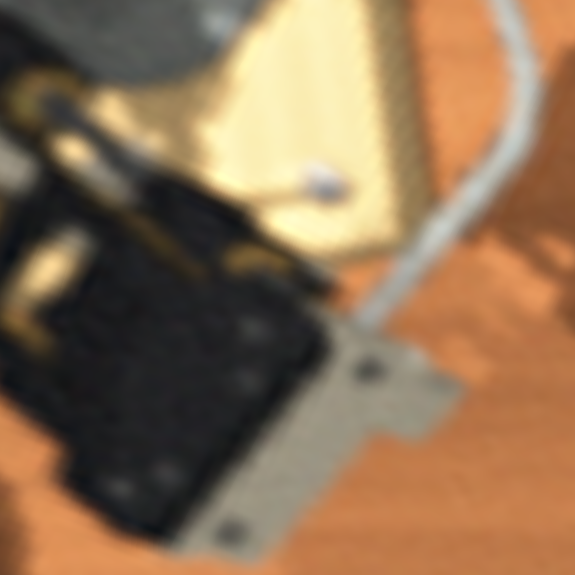

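The rod runs straight from bend B at (525,90) into the gripper at (370,320), undisturbed and with almost no force, so the bead is threaded. Continuing to slide it on.

carry_out(steps="0.7 3 0 0 0;0.7 6 0 0 0;0.7 9 0 0 0;0.7 12 0 0 0;0.7 15 0 0 0;0.7 18 0 0 0;0.7 21 0 0 0;0.7 24 0 0 0;0.7 27 0 0 0;0.7 30 0 0 0;0.7 33 0 0 0;0.7 33 0 0 0")

```text
t: 13.6
ee_pos: [0.5303, 0.0928, 0.1135]
eef_rot: [0.0, 0.938, -0.346, 0.0]
wrist_force: [-0.3, -0.3, -0.4]
grip_width: 0.0379
grip_force: 15.0
```

```bash
python3 - <<'E'
from path import *
q=feel(5);where(q);rows(q,range(51,85,3))
E
```

```text
t 13.85 pos [  0.53     0.093    0.1135 -40.5224] F tool xyz [-0.12  0.05  0.12] T [0.052 0.168 0.014] grip [ 0.0379 15.0001]
s mm 47.8 left err mm -0.04 head err 0.02
51: 3.1 -0.0 0.0 0.00
54: 6.1 -0.0 0.0 0.00
57: 9.1 -0.0 0.0 0.00
60: 12.1 -0.0 0.0 0.00
63: 15.1 -0.0 0.0 0.00
66: 18.1 -0.0 0.0 0.00
69: 21.1 -0.0 0.0 0.00
72: 24.1 -0.0 0.0 0.00
75: 27.1 -0.0 0.0 0.00
78: 30.1 -0.0 0.0 0.00
81: 33.1 -0.1 0.0 -0.05
84: 36.1 -0.4 0.0 -0.14
```

carry_out(steps="0.7 4 0 0 0;0.7 8 0 0 0;0.7 12 0 0 0;0.7 16 0 0 0;0.7 20 0 0 0;0.7 24 0 0 0;0.7 27 0 0 0;0.7 30 0 0 0;0.7 33 -0.1 0 -0.05;0.7 36 -0.4 0 -0.14;0.7 36 -0.4 0 -0.14;0.7 36 -0.4 0 -0.14")

```text
t: 15.05
ee_pos: [0.5576, 0.0699, 0.1135]
eef_rot: [0.0, 0.96, -0.281, -0.0]
wrist_force: [-0.1, -0.5, 0.2]
grip_width: 0.0375
grip_force: 15.0
```

```bash
python3 - <<'E'
from path import *
q=feel(6);where(q);rows(q,range(86,108,2))
E
```

```text
t 15.35 pos [  0.5576   0.07     0.1136 -32.5744] F tool xyz [0.02 0.07 0.55] T [ 0.032  0.161 -0.011] grip [ 0.0378 15.0001]
s mm 83.8 left err mm 0.07 head err 0.33
86: 2.2 0.0 0.1 -0.06
88: 4.1 -0.2 0.1 -0.11
90: 6.1 -0.4 0.1 -0.17
92: 8.1 -0.8 0.1 -0.23
94: 10.0 -1.4 0.1 -0.29
96: 11.9 -2.0 0.1 -0.34
98: 13.8 -2.7 0.1 -0.40
100: 15.6 -3.5 0.1 -0.46
102: 17.4 -4.5 0.1 -0.51
104: 19.1 -5.5 0.1 -0.57
106: 20.7 -6.6 0.1 -0.63
```

carry_out(steps="0.7 2.2 0 0 -0.06;0.7 4.1 -0.2 0 -0.11;0.7 6.1 -0.4 0 -0.17;0.7 8.1 -0.8 0 -0.23;0.7 10 -1.4 0 -0.29;0.7 11.9 -2 0 -0.34;0.7 13.8 -2.7 0 -0.4;0.7 13.8 -2.7 0 -0.4;0.7 13.8 -2.7 0 -0.4")

```text
t: 16.25
ee_pos: [0.5707, 0.0648, 0.1135]
eef_rot: [0.0, 0.996, -0.084, -0.0]
wrist_force: [-0.0, 0.3, 0.2]
grip_width: 0.038
grip_force: 15.0
```

```bash
python3 - <<'E'
from path import *
q=feel(6);where(q);rows(q,range(100,123,2))
E
```

```text
t 16.55 pos [ 0.5707  0.0648  0.1135 -9.6406] F tool xyz [ 0.23 -0.5   0.19] T [0.007 0.149 0.006] grip [ 0.0381 15.0001]
s mm 98.0 left err mm -0.02 head err 0.02
100: 2.0 -0.1 0.0 -0.06
102: 4.0 -0.2 0.0 -0.11
104: 5.9 -0.5 0.0 -0.17
106: 7.9 -0.9 0.0 -0.23
108: 9.8 -1.4 0.0 -0.28
110: 11.7 -2.1 0.0 -0.34
112: 13.6 -2.8 0.0 -0.40
114: 15.4 -3.6 0.0 -0.46
116: 17.2 -4.5 0.0 -0.51
118: 18.9 -5.6 0.0 -0.54
120: 20.6 -6.6 0.0 -0.54
122: 22.4 -7.6 0.0 -0.54
```

carry_out(steps="0.7 2 -0.1 0 -0.06;0.7 4 -0.2 0 -0.11;0.7 5.9 -0.5 0 -0.17;0.7 7.9 -0.9 0 -0.23;0.7 9.8 -1.4 0 -0.28;0.7 11.7 -2.1 0 -0.34;0.7 13.6 -2.8 0 -0.4;0.7 15.4 -3.6 0 -0.46;0.7 17.2 -4.5 0 -0.51;0.7 18.9 -5.6 0 -0.54;0.7 18.9 -5.6 0 -0.54;0.7 18.9 -5.6 0 -0.54")

```text
t: 17.75
ee_pos: [0.5903, 0.0672, 0.1135]
eef_rot: [0.0, 0.983, 0.185, -0.0]
wrist_force: [-0.1, 0.3, -0.0]
grip_width: 0.0378
grip_force: 15.0
```

```bash
python3 - <<'E'
from path import *
q=feel(6);where(q);rows(q,range(122,178,5))
E
```

```text
t 18.05 pos [ 0.5903  0.0671  0.1135 21.3236] F tool xyz [ 0.3   0.09 -0.03] T [-0.011  0.132 -0.004] grip [ 0.038  14.9999]
s mm 118.0 left err mm 0.02 head err 0.32
122: 4.0 0.0 0.0 0.01
127: 9.0 0.1 0.0 0.01
132: 14.0 0.1 0.0 0.01
137: 19.0 0.1 0.0 0.01
142: 24.0 0.2 0.0 0.01
147: 29.0 0.2 0.0 0.01
152: 34.0 0.2 0.0 0.01
157: 39.0 0.2 0.0 0.01
162: 44.0 0.3 0.0 0.01
167: 49.0 0.3 0.0 0.01
172: 54.0 0.3 0.0 0.01
177: 59.0 0.4 0.0 0.01
```

carry_out(steps="0.7 4 0 0 0.006;0.7 8 0.1 0 0.006;0.7 12 0.1 0 0.006;0.7 16 0.1 0 0.006;0.7 20 0.2 0 0.006;0.7 24 0.2 0 0.006;0.7 28 0.2 0 0.006;0.7 32 0.2 0 0.006;0.7 32 0.2 0 0.006;0.7 32 0.2 0 0.006")

```text
t: 19.05
ee_pos: [0.6202, 0.0786, 0.1134]
eef_rot: [-0.0, 0.983, 0.182, -0.0]
wrist_force: [0.5, -0.5, -0.4]
grip_width: 0.0376
grip_force: 15.0
```

```bash
python3 - <<'E'
from path import *
q=feel(6);where(q);rows(q,range(154,188,3))
E
```

```text
t 19.35 pos [ 0.6201  0.0786  0.1135 21.0132] F tool xyz [-0.13  0.13  0.38] T [-0.03   0.137 -0.015] grip [ 0.0379 15.0002]
s mm 150.0 left err mm 0.02 head err 0.01
154: 4.0 0.0 0.0 0.00
157: 7.0 0.0 0.0 0.00
160: 10.0 0.0 0.0 0.00
163: 13.0 0.0 0.0 0.00
166: 16.0 0.0 0.0 0.00
169: 19.0 0.0 0.0 0.00
172: 22.0 0.0 0.0 0.00
175: 25.0 0.0 0.0 0.00
178: 28.0 0.0 0.0 0.00
181: 31.0 0.0 0.0 0.00
184: 34.0 0.0 0.0 -0.03
187: 37.0 -0.2 0.0 -0.12
```

carry_out(steps="0.7 4 0 0 0;0.7 8 0 0 0;0.7 12 0 0 0;0.7 16 0 0 0;0.7 20 0 0 0;0.7 24 0 0 0;0.7 28 0 0 0;0.7 31 0 0 0;0.7 34 0 0 -0.03;0.7 37 -0.2 0 -0.12;0.7 37 -0.2 0 -0.12;0.7 37 -0.2 0 -0.12")

```text
t: 20.55
ee_pos: [0.6547, 0.0921, 0.1135]
eef_rot: [-0.0, 0.971, 0.24, -0.0]
wrist_force: [-0.1, -0.6, 0.6]
grip_width: 0.0376
grip_force: 15.0
```

```bash
python3 - <<'E'
from path import *
q=feel(6);where(q);rows(q,range(189,209,2))
E
```

```text
t 20.85 pos [ 0.6546  0.092   0.1136 27.8298] F tool xyz [-0.18 -0.17  0.19] T [-0.055  0.129 -0.015] grip [ 0.0377 15.0001]
s mm 187.0 left err mm -0.04 head err 0.01
189: 2.0 -0.1 0.1 -0.06
191: 4.0 -0.3 0.1 -0.11
193: 6.0 -0.5 0.1 -0.17
195: 7.9 -0.9 0.1 -0.23
197: 9.9 -1.5 0.1 -0.28
199: 11.8 -2.1 0.1 -0.34
201: 13.6 -2.8 0.1 -0.40
203: 15.4 -3.6 0.1 -0.46
205: 17.2 -4.6 0.1 -0.51
207: 18.9 -5.6 0.1 -0.57
```

carry_out(steps="0.7 2 -0.1 0 -0.06;0.7 4 -0.3 0 -0.11;0.7 6 -0.5 0 -0.17;0.7 7.9 -0.9 0 -0.23;0.7 9.9 -1.5 0 -0.28;0.7 11.8 -2.1 0 -0.34;0.7 13.6 -2.8 0 -0.4;0.7 15.4 -3.6 0 -0.46;0.7 15.4 -3.6 0 -0.46;0.7 15.4 -3.6 0 -0.46")

```text
t: 21.85
ee_pos: [0.6666, 0.1024, 0.1135]
eef_rot: [-0.0, 0.89, 0.455, -0.0]
wrist_force: [-0.4, 0.4, -0.5]
grip_width: 0.0374
grip_force: 15.0
```

```bash
python3 - <<'E'
from path import *
q=feel(6);where(q);rows(q,range(205,227,2))
E
```

```text
t 22.15 pos [ 0.6666  0.1024  0.1136 54.1833] F tool xyz [-0.12 -0.51  0.28] T [-0.075  0.107  0.016] grip [ 0.0375 15.    ]
s mm 203.0 left err mm -0.02 head err 0.17
205: 2.0 -0.1 0.1 -0.05
207: 4.0 -0.2 0.1 -0.11
209: 6.0 -0.5 0.1 -0.17
211: 8.0 -0.9 0.1 -0.23
213: 9.9 -1.4 0.1 -0.28
215: 11.8 -2.0 0.1 -0.34
217: 13.7 -2.7 0.1 -0.40
219: 15.5 -3.6 0.1 -0.45
221: 17.3 -4.5 0.1 -0.51
223: 19.0 -5.5 0.1 -0.57
225: 20.7 -6.6 0.1 -0.63
```

carry_out(steps="0.7 2 -0.2 0 -0.05;0.7 4 -0.4 0 -0.11;0.7 6 -0.7 0 -0.17;0.7 8 -1.1 0 -0.23;0.7 9.9 -1.6 0 -0.28;0.7 11.8 -2.2 0 -0.34;0.7 13.7 -2.9 0 -0.4;0.7 15.5 -3.8 0 -0.45;0.7 17.3 -4.7 0 -0.51;0.7 17.3 -4.7 0 -0.51;0.7 17.3 -4.7 0 -0.51")

```text
t: 23.25
ee_pos: [0.6729, 0.1192, 0.1135]
eef_rot: [-0.0, 0.747, 0.665, -0.0]
wrist_force: [-0.6, 0.1, -0.4]
grip_width: 0.0377
grip_force: 15.0
```

```bash
python3 - <<'E'
from path import *
q=feel(6);where(q);rows(q,[223,225,227,229,231,233,235,240,245,250,255])
E
```

```text
t 23.55 pos [ 0.6729  0.1192  0.1136 83.4045] F tool xyz [-0.02 -0.14  0.54] T [-0.021  0.114 -0.014] grip [ 0.0375 15.    ]
s mm 221.2 left err mm 0.15 head err -0.4
223: 1.9 0.1 0.1 -0.06
225: 3.9 -0.1 0.1 -0.12
227: 5.9 -0.4 0.1 -0.17
229: 7.8 -0.8 0.1 -0.23
231: 9.8 -1.3 0.1 -0.25
233: 11.7 -1.8 0.1 -0.25
235: 13.6 -2.3 0.1 -0.25
240: 18.5 -3.5 0.1 -0.25
245: 23.3 -4.8 0.1 -0.25
250: 28.1 -6.0 0.1 -0.25
255: 33.0 -7.3 0.1 -0.25
```

carry_out(steps="0.7 1.9 0.1 0 -0.06;0.7 3.9 -0.1 0 -0.12;0.7 5.9 -0.4 0 -0.17;0.7 7.8 -0.8 0 -0.23;0.7 9.8 -1.3 0 -0.254;0.7 11.7 -1.8 0 -0.254;0.7 14.6 -2.5 0 -0.254;0.7 18.5 -3.5 0 -0.254;0.7 23.3 -4.8 0 -0.254;0.7 28.1 -6 0 -0.254;0.7 33 -7.3 0 -0.254;0.7 33 -7.3 0 -0.254")

```text
t: 24.75
ee_pos: [0.6693, 0.1537, 0.1135]
eef_rot: [-0.0, 0.656, 0.755, 0.0]
wrist_force: [-0.6, 0.7, -1.1]
grip_width: 0.0376
grip_force: 15.0
```

```bash
python3 - <<'E'
from path import *
q=feel(6);where(q);rows(q,[260,265,270,275,280,282])
E
```

```text
t 25.05 pos [ 0.6694  0.1529  0.1135 98.024 ] F tool xyz [-0.37 -0.06  0.23] T [-0.094  0.066 -0.016] grip [ 0.0382 15.    ]
s mm 255.0 left err mm 0.02 head err 0.07
260: 4.9 0.0 0.0 0.00
265: 9.9 0.0 0.0 0.00
270: 14.9 0.0 0.0 0.00
275: 19.9 0.0 0.0 0.00
280: 24.9 0.1 0.0 0.00
282: 26.9 0.1 0.0 0.00
```

carry_out(steps="0.7 4 0 0 0;0.7 8 0 0 0;0.7 12 0 0 0;0.7 16 0 0 0;0.7 20 0 0 0;0.7 22.5 0 0 0;0.7 24 0 0 0;0.7 24 0 0 0;0.7 24 0 0 0")

```text
t: 25.95
ee_pos: [0.6661, 0.1766, 0.1136]
eef_rot: [0.0, 0.656, 0.755, -0.0]
wrist_force: [-1.3, 0.9, -0.5]
grip_width: 0.0376
grip_force: 15.0
```

```bash
python3 - <<'E'
from path import *
q=feel(6);where(q)
E
```

```text
t 26.25 pos [ 0.6661  0.1765  0.1135 98.0133] F tool xyz [-0.05 -0.07  0.14] T [-0.043  0.039 -0.001] grip [ 0.0378 14.9999]
s mm 279.0 left err mm 0.05 head err 0.06
```

carry_out(steps="0.7 1 0 0 0;0.7 2 0 0 0;0.7 3 0 0 0;0.7 4 0 0 0;0.7 4 0 0 0;0.7 4 0 0 0")

```text
t: 26.85
ee_pos: [0.6655, 0.1806, 0.1135]
eef_rot: [-0.0, 0.656, 0.755, -0.0]
wrist_force: [-0.7, -0.1, -0.0]
grip_width: 0.038
grip_force: 15.0
```

```bash
python3 - <<'E'
from path import *
q=feel(6);where(q)
E
```

```text
t 27.15 pos [ 0.6655  0.1806  0.1135 98.0201] F tool xyz [-0.08 -0.09  0.19] T [-0.068  0.055  0.011] grip [ 0.0376 15.    ]
s mm 283.0 left err mm 0.06 head err 0.07
```

carry_out(steps="0.7 0.5 0 0 0;0.7 1 0 0 0;0.7 1.3 0 0 0;0.7 1.3 0 0 0;0.7 1.3 0 0 0")

```text
t: 27.65
ee_pos: [0.6655, 0.1809, 0.1135]
eef_rot: [0.0, 0.656, 0.755, -0.001]
wrist_force: [0.3, -5.9, -0.0]
grip_width: 0.0374
grip_force: 15.0
```

```bash
python3 - <<'E'
from path import *
q=feel(5);where(q)
E
```

```text
t 27.9 pos [ 0.6655  0.1809  0.1135 98.0087] F tool xyz [-6.38 -0.13 -0.05] T [-1.128 -0.03   0.003] grip [ 0.0376 14.9999]
s mm 283.4 left err mm 0.06 head err 0.06
```

Contact with the stop came where expected, at about 6 N, below the 12 N limit. I'll ease off to a light press, hold, then open and lift away.

carry_out(steps="0.7 -0.6 0 0 0;0.7 -0.6 0 0 0;0.7 -0.6 0 0 0;0.7 -0.6 0 0 0;0.7 -0.6 0 0 0")

```text
t: 28.4
ee_pos: [0.6655, 0.1809, 0.1136]
eef_rot: [0.0, 0.656, 0.755, -0.0]
wrist_force: [0.8, -5.3, -0.0]
grip_width: 0.0378
grip_force: 15.0
```

```bash
python3 - <<'E'
from path import *
q=feel(5);where(q)
E
```

```text
t 28.65 pos [ 0.6655  0.1809  0.1135 98.0201] F tool xyz [-5.57  0.12 -0.03] T [-1.027 -0.043  0.017] grip [ 0.0377 15.    ]
s mm 283.4 left err mm 0.05 head err 0.07
```

carry_out(steps="0.7 -0.8 0 0 0;0.7 -0.8 0 0 0;0.7 -0.8 0 0 0;0.7 -0.8 0 0 0;0.7 -0.8 0 0 0")

```text
t: 29.15
ee_pos: [0.6655, 0.1807, 0.1135]
eef_rot: [-0.0, 0.656, 0.755, 0.0]
wrist_force: [1.1, 0.7, -0.1]
grip_width: 0.0374
grip_force: 15.0
```

```bash
python3 - <<'E'
from path import *
q=feel(5);where(q)
E
```

```text
t 29.4 pos [ 0.6655  0.1806  0.1135 98.0238] F tool xyz [-0.14  0.28  0.35] T [-0.063  0.053  0.018] grip [ 0.0379 15.    ]
s mm 283.2 left err mm 0.07 head err 0.07
```

carry_out(steps="0.55 0 0 0 0;0.4 0 0 0 0;0.35 0 0 0 0;0.35 0 0 0 0;0.35 0 0 0 0;0.35 0 0 -10 0;0.35 0 0 -30 0;0.35 0 0 -60 0;0.35 0 0 -100 0;0.35 0 0 -120 0;0.35 0 0 -120 0")

```text
t: 30.5
ee_pos: [0.6668, 0.1808, 0.238]
eef_rot: [0.002, 0.656, 0.755, 0.003]
wrist_force: [0.1, 0.5, -0.9]
grip_width: 0.0603
grip_force: 0.0
```

carry_out(steps="0.35 -50 0 0 0;0.35 -100 0 0 0;0.35 -150 0 0 0;0.35 -200 0 0 0;0.35 -250 0 0 0;0.35 -250 0 0 0;0.35 -250 0 0 0;0.35 -250 0 0 0")

```text
t: 31.3
ee_pos: [0.7001, -0.066, 0.2329]
eef_rot: [-0.001, 0.656, 0.755, -0.0]
wrist_force: [-0.6, 1.0, 0.1]
grip_width: 0.0607
grip_force: 0.0
```

```bash
python3 - <<'E'
from path import *
feel(2)
o=[]
for c in("top","side"):
    f=imaging.grab_frame(c);o.append(rect(c,f,.125,.48,.70,.05,.25,2000))
cv2.imwrite("pics/end.png",np.hstack(o))
E
```

```text
t 31.4 pos [ 7.00300e-01 -6.57000e-02  2.33300e-01  9.81066e+01] F tool xyz [-0.34  0.1   0.27] T [-0.073  0.069  0.019] grip [0.0603 0.    ]
```

View pics/end.png

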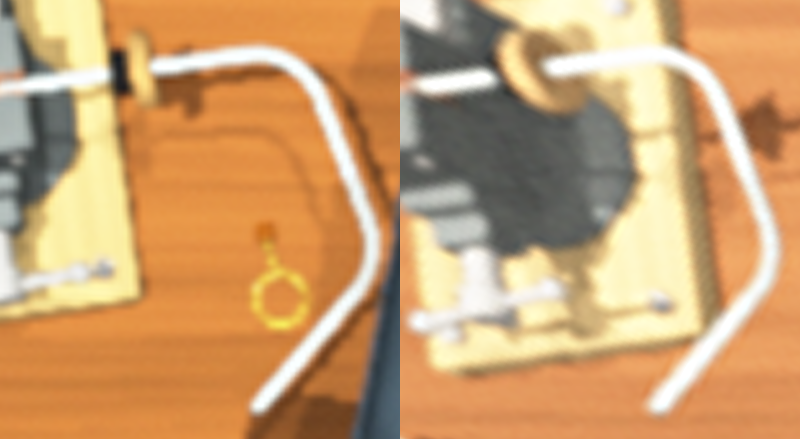

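The bead hangs on the held leg against the stop, at about (142,68) in the top view. The tip is still at (257,410), so the rod is unbent.

```bash
python3 -c "
from workcell import sign_off
print(sign_off())"
```

```text
the job is handed in; nothing more can be done
None
```

Done: the ring bead hangs released against the rubber stop after being pressed there at about 6 N, the last pictures show the handle tip and stop where they started, and the job is handed in (no verdict was returned).

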